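Set two glazed pots on stilts in the kiln tray

TASK

Make up the kiln tray: on each drip disc stand the sound three-armed stilt of matching size (larger on larger, smaller on smaller), centred on the disc, and on each stilt set the glazed pot of matching size, upright, with its foot ring fitted down over the stilt's three points. Leave the broken stilt and the chipped pot where they lie on the bench, and let go of everything.

Things in the scene. Friction and masses are not known exactly. Their poses are not given: they have to be found in the camera images.
- kiln_tray: low buff refractory kiln tray, 140 x 250 mm outside (276 mm over the lugs at its ends), rim 18 mm high and 8 mm thick, inner floor at 8 mm; fixed. Origin: centre of its underside; its long side is its y axis
- disc_big: the larger brown clay drip disc, 94 mm across and 6 mm thick, lying fixed on the tray floor in one half of the tray (either half). Origin: centre of its underside, 8 mm above the bench; its top face is 14 mm above the bench
- disc_small: the smaller brown clay drip disc, 72 mm across and 6 mm thick, lying fixed in the other half of the tray. Origin: centre of its underside, 8 mm above the bench; its top face is 14 mm above the bench
- stilt_big: pale fired-clay kiln stilt, the larger sound one with three arms; arms 9.5 mm wide, 9 mm high, meet at a hub; each has an upright cone point near its end, tip 18 mm above its underside, 21 mm from the hub's centre (arms end at 26 mm). Origin: hub centre at the underside, z up; arms along +x and at 120 degrees to either side. About 30 g
- stilt_small: pale fired-clay kiln stilt, the smaller sound one with three arms; arms 9.5 mm wide, 9 mm high, meet at a hub; each has an upright cone point near its end, tip 18 mm above its underside, 14.5 mm from the hub's centre (arms end at 19 mm). Origin: hub centre at the underside, z up; arms along +x and at 120 degrees to either side. About 20 g
- stilt_broken: pale fired-clay kiln stilt, look-alike of the larger one but broken: two arms and a 12 mm stump; arms 9.5 mm wide, 9 mm high, meet at a hub; each has an upright cone point near its end, tip 18 mm above its underside, 21 mm from the hub's centre (arms end at 26 mm). Origin: hub centre at the underside, z up; arms along +x and 120 degrees to its left. About 22 g
- pot_big: white-glazed straight-sided clay pot, the wide, low one; rim 66 mm across outside, 40 mm high, wall 4 mm. Origin: centre of its underside (foot ring plane), z up through the mouth. Foot ring 54 mm across inside, 4 mm deep: fitted on its stilt, the pot's origin is 14 mm above the stilt's. About 120 g
- pot_small: white-glazed straight-sided clay pot, the narrow, taller one with a whole rim; rim 52 mm across outside, 52 mm high, wall 4 mm. Origin: centre of its underside (foot ring plane), z up through the mouth. Foot ring 41 mm across inside, 4 mm deep: fitted on its stilt, the pot's origin is 14 mm above the stilt's. About 100 g
- pot_chipped: white-glazed straight-sided clay pot, shaped like pot_small but with a piece 30 mm wide and 24 mm deep broken out of its rim, baring brown clay; rim 52 mm across outside, 52 mm high, wall 4 mm. Origin: centre of its underside (foot ring plane), z up through the mouth. Foot ring 41 mm across inside, 4 mm deep: fitted on its stilt, the pot's origin is 14 mm above the stilt's. About 90 g
Not all that is in view belongs to the job. What is shaped like the pot_big but blue or green is not meant.

How it is judged (in metres and radians):
At the end, for the whole second after the job is handed in: Each sound stilt flat on its disc, within 12 mm of centre; its pot fitted over it: within 8 mm, upright to 0.06 rad, foot 11.5 to 16.5 mm above the stilt's underside; all released, at rest; broken stilt and chipped pot within 15 mm of their start (horizontal distance between stilt_big and disc_big below 0.012 m and z of stilt_big in the frame of disc_big between 0.003 and 0.009 m and angle between each of stilt_big, pot_big, stilt_small, pot_small's own z axis and vertical below 0.06 rad and horizontal distance between pot_big and stilt_big below 0.008 m and z of pot_big in the frame of stilt_big between 0.0115 and 0.0165 m and linear speed of each of pot_big, stilt_big, pot_small, stilt_small below 0.01 m/s and angular speed of each of pot_big, stilt_big, pot_small, stilt_small below 0.1 rad/s and horizontal distance between stilt_small and disc_small below 0.012 m and z of stilt_small in the frame of disc_small between 0.003 and 0.009 m and horizontal distance between pot_small and stilt_small below 0.008 m and z of pot_small in the frame of stilt_small between 0.0115 and 0.0165 m and distance of each of stilt_broken, pot_chipped from where it was at the start of the episode below 0.015 m); the robot touches nothing.
It fails at once if the broken stilt or the chipped pot is moved more than 30 mm (distance of any of stilt_broken, pot_chipped from where it was at the start of the episode above 0.03 m).
It also fails if it takes over 109 s, if anything falls off the work surface, if the arm or the gripper's body presses on something with over 40 N, if the wrist force passes 120 N, or if a joint passes its speed limit or range.

ROBOT

A 6-joint arm with a two-finger parallel gripper is mounted at the origin on a cart in front of the work surface, level with it; the furniture and walls round the work are solid. World frame = base frame: x ahead of the robot, y to its left, z up, the work surface at z = 0. Lengths are in mm, angles in rad, forces in N, time in s.
With the tool pointing down it reaches from about 275 to 750 mm from the base axis. Payload 10.2 kg.
Tool frame: the origin (TCP) lies at the very end of the fingers, on their centre line; the grasp point (between the pads) lies 19 mm behind it; z points along the fingers, y is the line along which they close (so a half turn about z gives the same grasp; the last joint's range is limited). The gripper opens to 85 mm and grips with 20 to 120 N. Pads are 22 mm wide; open, the fingers measure 114 mm over their backs; the gripper's body (76 mm by 85 mm) begins 54 mm behind the grasp point. The pads swing forward as they close: fully open they stand 13 mm farther back than shut.
Start: joints at [-1.374, 0.313, 1.498, -0, 1.331, -0.223], TCP at [213.967, -479.426, 231.294] pointing down, gripper open.
Joint ranges: [-2.94, 2.94], [-0.97, 2.17], [0.19, 2.56], [-1.23, 4.37], [0.02, 3.11], [-2.88, 2.88]. Speed limits (rad/s): [2.39, 2.39, 3.01, 3.14, 3.14, 3.14].

INTERFACE

Orientations are given as a unit quaternion [w, x, y, z].
In Python, from rig import ctrl, optics gives the robot as it stands. The module is installed in compiled form; this text tells all that it offers.
- The arm moves only by the shell command python3 -m handwheel 'ROWS' [FORCE]. ROWS is JSON, a list that holds one entry, the list of rows, each a list of 5 numbers: the gripper command: -1 is fully open, 1 is shut, values between are in proportion, then the shift along the world's x, y, z in units of 50 mm (1.0 is 50 mm), then the turn about the world's z in units of 8 degrees (1.0 is 8 degrees). In form: [[[gripper, tx, ty, tz, twist], ...]]. A call has 1 to 10 rows; each row shifts and turns the commanded pose from where the row before left it; what a row does not reach is not made up. A row lasts 1/10 s, in which the tool goes at most 50 mm and 8.59 degrees, less where a joint would pass 70% of its speed; a pose out of reach is approached as far as the arm can. A call is refused whole if a number of a shift passes 1 or a number of a turn 1, either way. A call with a gripper value outside its range is refused whole. The fingers move at their own pace and stop on an object; FORCE is the grip in N (left out, the last holds). Time passes only in rows, so rows that do not move let the fingers close. It gives the time, the measured TCP pose, the force, the opening and the grip force at its end, in the units of the state.
- ctrl.sense(): the state, without advancing time (a new reading comes with each control period).
- optics.capture(name): name is "scene" or "top" or "wrist"; returns a dict with "img" (480x640x3 uint8, blue, green, red), "K" (3x3 intrinsics, pixels), "dist_coeffs" ([k1, k2, p1, p2, k3] as OpenCV has them; the pictures are not rectified), "R" (3x3) and "t" (3): a world point X has camera coordinates R X + t. Camera axes: x right, y down, z forward; pixel columns grow to the right and rows downward; lengths in mm; the calibration is good to about 2 mm. A picture is of the moment at which its call begins. There is no depth.
- ctrl.finish_job(): hands the job in; it is judged then, once.
The state is a dict: "time_s": time; "joints": joint angles; "dq": joint speeds; "tau": joint torques, N m; "eef_pos": TCP position; "ee_rot": TCP orientation; "force": force on the tool from outside, world axes, zero at the start; "wrist_torque": the same for the moment, N m; "grip_width": opening from 0.0 (shut) to 1.0 (fully open); "grip_force": force on a finger pad.
Only numpy, scipy, OpenCV 4.12 (cv2) and the standard library are available. Lean on these libraries where they do the work, as an engineer would, in place of code of your own. Each camera call takes 0.05 s, during which the arm holds its last target. There are 200 camera calls.

## Working session

There is one attempt and no reset: what is moved stays moved. The work goes in short steps, Python scripts to look and compute and a shell command to move; the robot and the scene stay as the last step left them, time stands still between calls to the robot, and variables do not carry over. Pictures are saved under pics/ and viewed, at most 14 in all, crops included, and the job is handed in when it is done.

```bash
mkdir -p pics; python3 - <<'E'
from rig import ctrl, optics
import cv2,pickle
for n in ("top","scene"):
    c=optics.capture(n); cv2.imwrite(f"pics/{n}0.png",c["img"]); pickle.dump(c,open(f"{n}0.pkl","wb"))
    print(n,c["K"],c["dist_coeffs"],c["R"],c["t"])
print(ctrl.sense())
E
```

```text
top [[607.80548923   0.         317.9348274 ]
 [  0.         607.80548923 240.16280625]
 [  0.           0.           1.        ]] [-0.01183559  0.          0.          0.          0.        ] [[ 0.02325009 -0.99959422 -0.0164568 ]
 [-0.99803621 -0.02224984 -0.05855476]
 [ 0.05816484  0.01778589 -0.99814854]] [ -37.65496134  544.58159283 1532.41329324]
scene [[495.10820504   0.         317.05790044]
 [  0.         495.10820504 241.60806968]
 [  0.           0.           1.        ]] [0.04444316 0.         0.         0.         0.        ] [[-0.88848501 -0.4588182   0.00895824]
 [-0.22667233  0.42180227 -0.87789663]
 [ 0.39901634 -0.78202858 -0.47876638]] [ 459.8477105   162.61696156 1151.44905611]
{'time_s': 0.1, 'joints': array([-1.37442539e+00,  3.13375097e-01,  1.49834578e+00,  1.33512737e-05,
        1.33099648e+00, -2.23404379e-01]), 'dq': array([ 1.83034565e-04,  7.48014124e-04, -1.15159236e-03, -7.48226174e-05,
       -3.06238915e-04, -3.59131254e-04]), 'tau': array([ 2.18330482e-03, -4.12900543e+01, -2.60143965e+01, -1.79291201e-04,
        3.03409681e-03,  3.86137160e-06]), 'eef_pos': array([ 213.91180507, -479.20003583,  230.80776875]), 'ee_rot': array([-5.62212747e-04,  9.78054504e-01,  2.08348438e-01,  1.40840522e-05]), 'force': array([-0.02843994, -0.27027387, -0.88840343]), 'wrist_torque': array([-0.00956936, -0.01109207,  0.07676261]), 'grip_force': 0.0, 'grip_width': 0.9973938763199032}
```

View pics/top0.png

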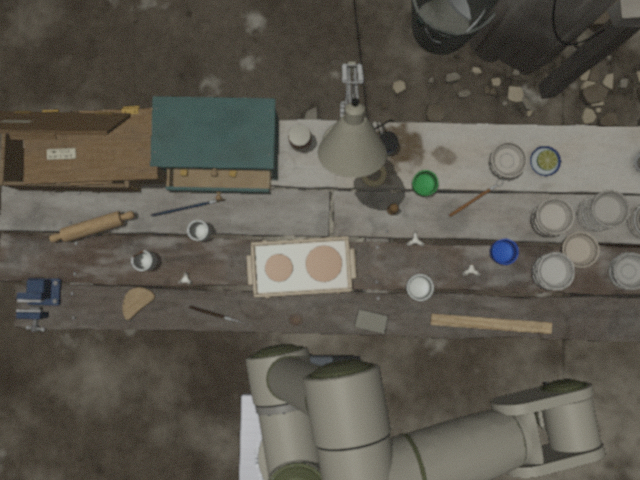

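View pics/scene0.png

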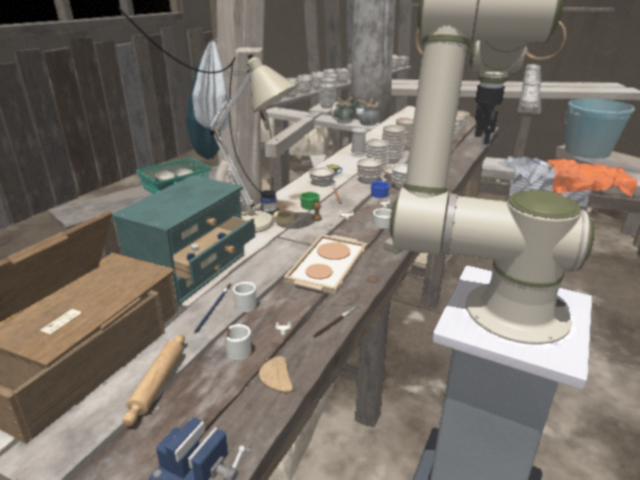

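The top view shows the tray at (301,265), with the small disc at (279,267) and the big one at (324,264). The stilts are at (185,279), (416,240) and (472,270). The narrow pots are at (199,231) and (143,261), and the wide white pot is at (420,287). I'll enlarge these.

```bash
cat > h.py <<'E'
import numpy as np,cv2
from rig import ctrl,optics
def px2w(c,u,v,z):
    p=cv2.undistortPoints(np.array([[[u,v]]],float),c["K"],np.array(c["dist_coeffs"]))[0,0]
    R=np.array(c["R"]);t=np.array(c["t"]).ravel()
    d=R.T@np.array([p[0],p[1],1]);o=-R.T@t
    return (o+d*(z-o[2])/d[2])
def w2px(c,P):
    R=np.array(c["R"]);t=np.array(c["t"]).ravel().astype(float)
    return cv2.projectPoints(np.array(P,float).reshape(-1,1,3),cv2.Rodrigues(R)[0],t,c["K"],np.array(c["dist_coeffs"]))[0][:,0]
E
python3 - <<'E'
import pickle;from h import *
c=pickle.load(open("top0.pkl","rb"));im=c["img"]
def crop(u,v,s=24,k=8): 
    return cv2.resize(im[v-s:v+s,u-s:u+s],None,fx=260/(2*s),fy=260/(2*s),interpolation=cv2.INTER_CUBIC)
rows=[[(199,231),(143,261),(420,287)],[(185,279),(416,240),(472,270)]]
cv2.imwrite("pics/crops0.png",np.vstack([np.hstack([crop(*p) for p in r]) for r in rows]))
for n,u,v,z in [("pa",199,231,52),("pb",143,261,52),("pbig",420,287,40),("s1",185,279,9),("s2",416,240,9),("s3",472,270,9),("dS",279,267,14),("dB",324,264,14),
 ("t1",251,256,18),("t2",352,250,18)]:
    print(n,px2w(c,u,v,z).round(0))
g=cv2.cvtColor(im,cv2.COLOR_BGR2HSV)
hsv=cv2.inRange(g,(3,60,100),(20,160,255));hsv[:,:248]=0;hsv[:,355:]=0;hsv[:235]=0;hsv[300:]=0
n,l,st,ce=cv2.connectedComponentsWithStats(hsv)
for i in range(1,n):
    if st[i,4]>200: print(st[i],ce[i],px2w(c,*ce[i],14))
E
```

```text
pa [559. 272.  52.]
pb [481. 410.  52.]
pbig [ 433. -282.   40.]
s1 [439. 313.   9.]
s2 [ 552. -275.    9.]
s3 [ 478. -418.    9.]
dS [475.  72.  14.]
dB [485. -42.  14.]
t1 [501. 144.  18.]
t2 [ 522. -112.   18.]
[307 247  34  34 803] [324.52428394 263.17683686] [487.14358754 -43.33794009  14.        ]
[267 255  25  25 325] [279.66461538 267.33846154] [473.93723533  70.59188943  14.        ]
```

View pics/crops0.png

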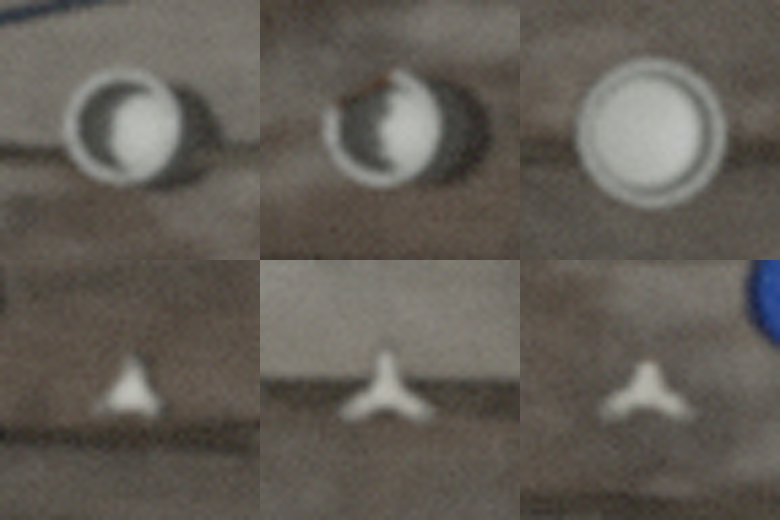

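`pa`, at about (559,272), is the sound small pot and `pb` is the chipped one. `s1` is the small stilt, `s2` the sound big one, and `s3` has a short stump, so it is broken. I'll move above the big stilt with an arm along +x and take a close look.

```bash
python3 -m handwheel '[[[-1,0.8,0.46,0,-1],[-1,0.8,0.46,0,-1],[-1,0.8,0.46,0,-1],[-1,0.8,0.46,0,0],[-1,0.8,0.46,0,0],[-1,0.8,0.46,0,0],[-1,0.8,0.46,0,0],[-1,0.8,0.46,0,0],[-1,0.6,0.44,0,0],[-1,0,0,0,0]]]' 20
python3 - <<'E'
from h import *
import pickle
print(ctrl.sense()["eef_pos"],ctrl.sense()["ee_rot"],ctrl.sense()["joints"])
c=optics.capture("wrist");pickle.dump(c,open("w1.pkl","wb"));cv2.imwrite("pics/w1.png",c["img"])
E
```

```text
time_s: 1.1
eef_pos: [562.4, -272.9, 230.3]
ee_rot: [-0.001, 1.0, 0.01, -0.0]
force: [-0.2, -0.4, -0.1]
grip_width: 1.0
grip_force: 0.0
[ 562.43534693 -272.88070098  230.27382892] [-6.92119106e-04  9.99948290e-01  1.01445536e-02 -1.61660990e-04] [-6.39225223e-01  5.40415402e-01  1.16521676e+00  9.15161666e-04
  1.43705509e+00  9.11159117e-01]
```

View pics/w1.png

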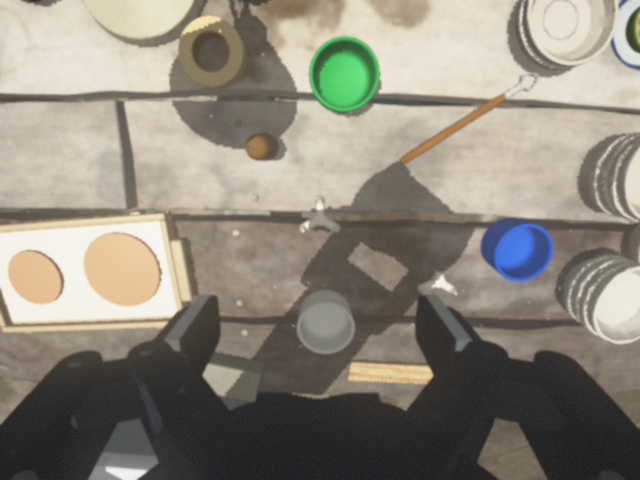

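The wrist view shows the big stilt's hub near (320,217), the big pot near (325,322) and the discs near (122,268) and (35,277). I'll measure these from a crop of the stilt and pot.

```bash
python3 - <<'E'
from h import *
import pickle
c=pickle.load(open("w1.pkl","rb"));im=c["img"]
a=cv2.resize(im[190:240,290:350],None,fx=6.5,fy=6.5,interpolation=cv2.INTER_CUBIC)
b=cv2.resize(im[285:360,285:365],None,fx=4.8,fy=4.333,interpolation=cv2.INTER_CUBIC)
cv2.imwrite("pics/w1c.png",np.hstack([a,b[:325]]))
print("hub",px2w(c,320,217,9))
for p in [(321,200),(304,231),(336,231)]: print(px2w(c,*p,16))
g=cv2.cvtColor(im,cv2.COLOR_BGR2HSV)
m=cv2.inRange(g,(3,60,100),(20,200,255));m[:,168:]=0;m[:225]=0;m[310:]=0
n,l,st,ce=cv2.connectedComponentsWithStats(m)
for i in range(1,n):
    if st[i,4]>500:
        ct=cv2.findContours((l==i).astype(np.uint8),0,1)[0][0]
        P=np.array([px2w(c,*q[0],14)[:2] for q in ct],np.float32)
        print("disc",st[i],cv2.minEnclosingCircle(P))
# predicted pot rim outlines
print("pot",px2w(c,325.5,315,40))
E
```

```text
hub [ 554.95626864 -274.44892153    9.        ]
[ 575.05076872 -275.02684264   16.        ]
[ 540.37504328 -257.13593508   16.        ]
[ 541.10699485 -292.31683718   16.        ]
disc [  84  232   77   74 4350] ((488.4314880371094, -43.31193923950195), 46.57132339477539)
disc [   8  250   55   54 2253] ((475.35418701171875, 69.88988494873047), 36.26687240600586)
pot [ 451.02904788 -282.70967454   40.        ]
```

View pics/w1c.png

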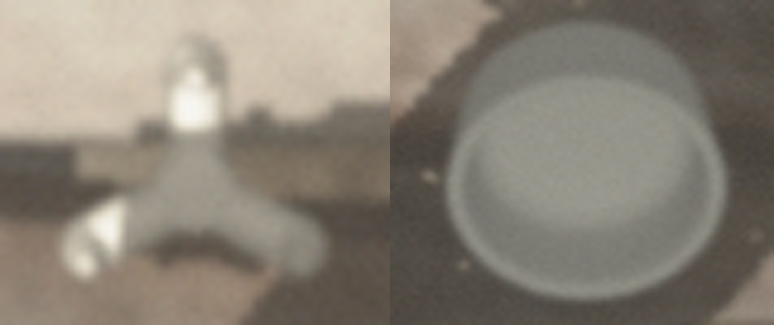

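```bash
python3 -m handwheel '[[[0.3,0.12,-0.03,-0.8,0],[0.3,0,0,-0.8,0],[0.3,0,0,-0.8,0],[0.3,0,0,-0.8,0],[0.3,0,0,-0.8,0],[0.3,0,0,0,0],[0.3,0,0,0,0],[0.3,0,0,0,0]]]' 20
python3 - <<'E'
from h import *
import pickle
print(ctrl.sense()["eef_pos"],ctrl.sense()["ee_rot"],ctrl.sense()["grip_width"])
c=pickle.load(open("w1.pkl","rb"));print(px2w(c,325.6,328.2,40))
c=optics.capture("wrist");pickle.dump(c,open("w2.pkl","wb"));cv2.imwrite("pics/w2.png",c["img"])
print(w2px(c,[[553,-274.6,9],[574,-274.6,18]]))
E
```

```text
time_s: 1.95
eef_pos: [566.7, -278.7, 34.0]
ee_rot: [0.001, 1.0, 0.008, 0.002]
force: [0.1, -0.2, -0.1]
grip_width: 0.349
grip_force: 0.0
[ 566.66634614 -278.71172402   34.01242114] [0.0012504  0.99996906 0.00760019 0.00159609] 0.3492484514212063
[ 434.44831964 -283.28284436   40.        ]
[[311.45369383 302.19846397]
 [311.61579719 272.42275937]]
```

View pics/w2.png

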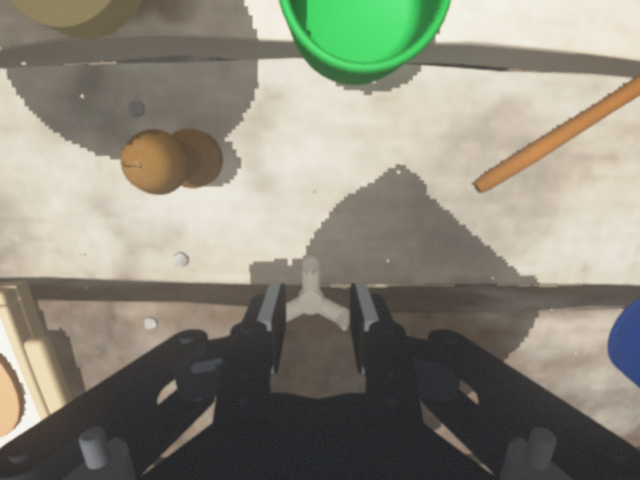

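The hub shows at about (312,300) against a predicted (311,302), so the estimate holds. The tool is about 4 mm off in y, which I'll correct while lowering.

```bash
python3 -m handwheel '[[[0.3,0.04,0.08,-0.4,0],[0.3,0,0,0,0],[0.3,0,0,0,0],[0.3,0,0,0,0]]]' 20
```

```text
time_s: 2.4
eef_pos: [568.3, -274.1, 12.8]
ee_rot: [0.001, 1.0, 0.008, 0.001]
force: [0.5, -0.5, 0.2]
grip_width: 0.354
grip_force: 0.0
```

```bash
python3 -m handwheel '[[[0.3,0,0,-0.2,0],[0.3,0,0,0,0],[1,0,0,0,0],[1,0,0,0,0],[1,0,0,0,0],[1,0,0,0,0],[1,0,0,0,0]]]' 25
python3 -m handwheel '[[[1,0,0,0.3,0],[1,0,0,0.7,0],[1,0,0,0,0],[1,0,0,0,0]]]' 25
python3 - <<'E'
from h import *
import pickle
c=optics.capture("wrist");pickle.dump(c,open("w3.pkl","wb"));cv2.imwrite("pics/w3.png",c["img"][150:400,150:490])
E
```

```text
time_s: 3.1
eef_pos: [567.8, -273.6, 1.4]
ee_rot: [0.0, 1.0, 0.008, 0.0]
force: [-0.6, 0.4, -0.0]
grip_width: 0.098
grip_force: 33.7
time_s: 3.5
eef_pos: [568.3, -273.8, 52.8]
ee_rot: [0.001, 1.0, 0.008, 0.001]
force: [-0.4, 0.3, -0.7]
grip_width: 0.098
grip_force: 33.7
```

View pics/w3.png

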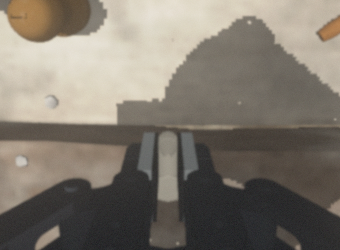

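The arm of the big stilt is held between the pads. Next is the carry to the big disc.

```bash
python3 -m handwheel '[[[1,-0.16,0.58,0.1,0],[1,-0.16,0.58,0,0],[1,-0.16,0.58,0,0],[1,-0.16,0.58,0,0],[1,-0.16,0.58,0,0],[1,-0.16,0.58,0,0],[1,-0.16,0.58,0,0],[1,-0.16,0.56,0,0],[1,0,0,0,0],[1,0,0,0,0]]]' 25
python3 -m handwheel '[[[1,0,0,-0.4,0],[1,0,0,0,0],[1,0,0,0,0]]]' 25
```

```text
time_s: 4.55
eef_pos: [503.7, -42.4, 56.0]
ee_rot: [-0.0, 1.0, 0.008, -0.0]
force: [0.9, -1.0, -0.5]
grip_width: 0.096
grip_force: 33.7
time_s: 4.85
eef_pos: [503.9, -43.3, 36.2]
ee_rot: [-0.0, 1.0, 0.007, -0.0]
force: [0.7, -0.4, -0.3]
grip_width: 0.1
grip_force: 33.7
```

Lower to about 16, release to a small opening, and rise.

```bash
python3 -m handwheel '[[[1,0,0,-0.3,0],[1,0,0,-0.1,0],[1,0,0,0,0],[1,0,0,0,0]]]' 20
python3 -m handwheel '[[[0.6,0,0,0,0],[0.6,0,0,0,0],[0.6,0,0,0,0],[0.6,0,0,0.4,0],[0.6,0,0,0.8,0],[0,-0.6,0,0.8,0],[-1,-0.6,0,0.8,0],[-1,0,0,0,0],[-1,0,0,0,0]]]' 20
python3 - <<'E'
from h import *
import pickle
print(ctrl.sense()["eef_pos"])
c=optics.capture("wrist");pickle.dump(c,open("w4.pkl","wb"));cv2.imwrite("pics/w4.png",c["img"])
print(w2px(c,[[488.4,-43.3,14],[488.4,-43.3,23]]))
E
```

```text
time_s: 5.25
eef_pos: [504.2, -42.8, 16.9]
ee_rot: [0.0, 1.0, 0.008, 0.0]
force: [-0.4, 0.1, -0.5]
grip_width: 0.098
grip_force: 33.7
time_s: 6.15
eef_pos: [444.0, -42.7, 157.1]
ee_rot: [0.0, 1.0, 0.008, 0.001]
force: [-0.2, -0.5, -0.4]
grip_width: 0.87
grip_force: 0.0
[443.97999175 -42.66717528 157.08298157]
[[320.18033953 176.2389537 ]
 [320.27781922 177.19731237]]
```

View pics/w4.png

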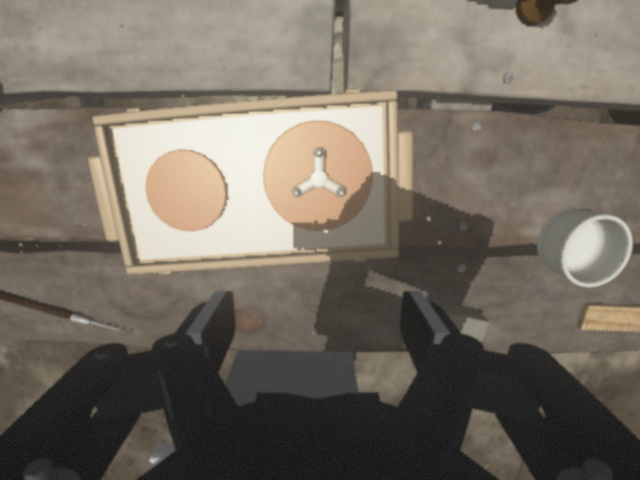

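The big stilt stands centred, with its hub at about (319.5,178) against an expected (320,177). Next is the big pot.

```bash
python3 - <<'E'
from h import *
import pickle
c=pickle.load(open("w4.pkl","rb"));print(px2w(c,596,250,40), px2w(c,319.5,178.5,20))
E
python3 -m handwheel '[[[-1,0,-0.8,0,0],[-1,0,-0.8,0,0],[-1,0,-0.8,0,0],[-1,0,-0.8,0,0],[-1,-0.18,-0.8,0,0],[-1,0,-0.8,0,0],[-1,0,0,-0.5,0],[-1,0,0,-0.5,0],[-1,0,0,0,0],[-1,0,0,0,0]]]' 20
python3 - <<'E'
from h import *
import pickle
print(ctrl.sense()["eef_pos"])
c=optics.capture("wrist");pickle.dump(c,open("w5.pkl","wb"));cv2.imwrite("pics/w5.png",c["img"])
th=np.linspace(0,6.28,5)[:4]
print(w2px(c,[[434+33*np.cos(t),-283+33*np.sin(t),40] for t in th]))
E
```

```text
[ 434.66671671 -279.51844466   40.        ] [487.05792686 -42.7082366   20.        ]
time_s: 7.2
eef_pos: [435.0, -282.4, 105.7]
ee_rot: [-0.001, 1.0, 0.008, -0.001]
force: [-0.2, 0.1, 0.3]
grip_width: 0.999
grip_force: 0.0
[ 434.96750369 -282.39005438  105.6962246 ]
[[321.1545212  206.56668403]
 [269.84671258 255.54230862]
 [319.22240582 302.11056862]
 [370.45713037 257.26774744]]
```

View pics/w5.png

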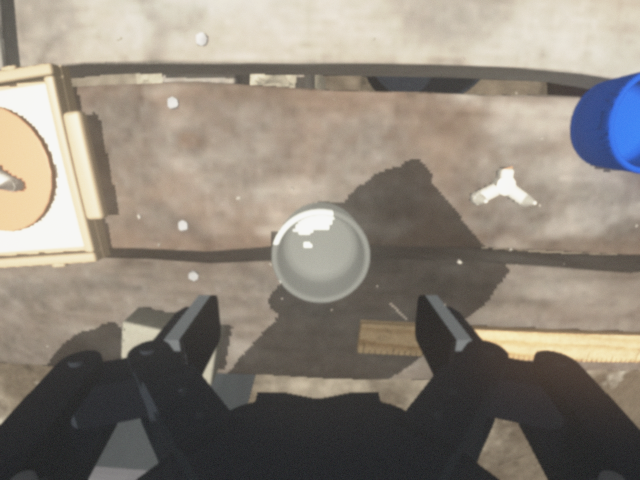

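The rim outline spans columns 272–369 and rows 204–303, within 2 px of the prediction. So the pot is at (434,-283), and I'll descend and grip.

```bash
python3 -m handwheel '[[[-1,0,-0.01,-0.5,0],[-1,0,0,-0.5,0],[-1,0,0,-0.5,0],[-1,0,0,-0.5,0],[-1,0,0,0,0],[-1,0,0,0,0]]]' 40
python3 -m handwheel '[[[1,0,0,0,0],[1,0,0,0,0],[1,0,0,0,0],[1,0,0,0,0],[1,0,0,0,0]]]' 40
python3 -m handwheel '[[[1,0,0,0.3,0],[1,0,0,0.7,0],[1,0,0,0.6,0],[1,0,0,0,0],[1,0,0,0,0]]]' 40
```

```text
time_s: 7.85
eef_pos: [435.5, -283.4, 7.5]
ee_rot: [0.0, 1.0, 0.008, 0.0]
force: [1.2, -0.0, 0.5]
grip_width: 1.003
grip_force: 0.0
time_s: 8.35
eef_pos: [435.7, -283.7, 8.3]
ee_rot: [0.001, 1.0, 0.008, 0.001]
force: [-1.1, 2.0, 9.8]
grip_width: 0.747
grip_force: 42.1
time_s: 8.85
eef_pos: [434.9, -283.1, 86.9]
ee_rot: [0.001, 1.0, 0.008, 0.0]
force: [0.3, -0.3, -2.4]
grip_width: 0.746
grip_force: 44.9
```

```bash
python3 -m handwheel '[[[1,0.13,0.6,0,0],[1,0.13,0.6,0,0],[1,0.13,0.6,0,0],[1,0.13,0.6,0,0],[1,0.13,0.6,0,0],[1,0.14,0.6,0,0],[1,0.14,0.6,0,0],[1,0.14,0.6,0,0],[1,0,0,0,0],[1,0,0,0,0]]]' 40
python3 -m handwheel '[[[1,0,0,-0.5,0],[1,0,0,0,0],[1,0,0,0,0]]]' 40
python3 - <<'E'
from h import *
import pickle
c=optics.capture("wrist");cv2.imwrite("pics/w6.png",c["img"]);p=ctrl.sense()["eef_pos"]
print(w2px(c,[[p[0],p[1]+33*s,p[2]+32] for s in(-1,1)]+[[p[0]+33*s,p[1],p[2]+32] for s in(-1,1)]))
E
```

```text
time_s: 9.85
eef_pos: [487.8, -42.6, 85.4]
ee_rot: [-0.0, 1.0, 0.008, -0.001]
force: [-0.1, 0.4, -0.4]
grip_width: 0.744
grip_force: 45.0
time_s: 10.15
eef_pos: [488.0, -43.6, 61.2]
ee_rot: [-0.0, 1.0, 0.007, -0.001]
force: [0.7, -0.1, -0.5]
grip_width: 0.747
grip_force: 45.2
[[408.35711388 338.14148651]
 [232.26922071 335.9059195 ]
 [319.01348798 408.13640334]
 [322.11455968 253.46550414]]
```

View pics/w6.png

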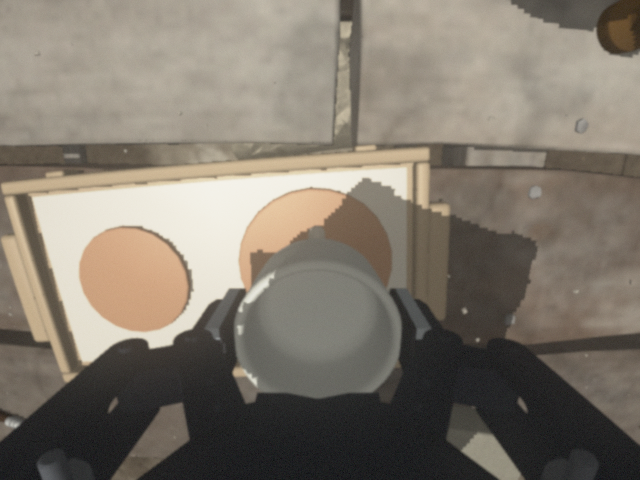

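The pot is held level, with the rim spanning columns 235–402. I'll lower it in steps and watch the force for contact.

```bash
python3 -m handwheel '[[[1,0,0.01,-0.28,0],[1,0,0,0,0],[1,0,0,0,0]]]' 40
python3 -m handwheel '[[[1,0,0,-0.08,0],[1,0,0,0,0],[1,0,0,0,0]]]' 40
python3 -m handwheel '[[[1,0,0,-0.06,0],[1,0,0,0,0],[1,0,0,0,0]]]' 40
```

```text
time_s: 10.5
eef_pos: [488.6, -42.8, 48.0]
ee_rot: [0.0, 1.0, 0.008, 0.0]
force: [-0.2, -0.9, -1.3]
grip_width: 0.746
grip_force: 45.2
time_s: 10.8
eef_pos: [488.4, -42.6, 43.5]
ee_rot: [0.0, 1.0, 0.008, 0.0]
force: [0.3, -0.0, -0.7]
grip_width: 0.745
grip_force: 45.2
time_s: 11.1
eef_pos: [488.3, -42.5, 40.2]
ee_rot: [-0.0, 1.0, 0.008, -0.0]
force: [-0.2, -0.6, -1.4]
grip_width: 0.746
grip_force: 45.2
```

```bash
python3 -m handwheel '[[[1,0,0,-0.06,0],[1,0,0,0,0],[1,0,0,0,0]]]' 40
python3 -m handwheel '[[[1,0,0,-0.03,0],[1,0,0,0,0],[1,0,0,0,0]]]' 40
```

```text
time_s: 11.4
eef_pos: [488.3, -42.5, 37.2]
ee_rot: [-0.0, 1.0, 0.008, -0.0]
force: [0.5, 0.6, -1.6]
grip_width: 0.743
grip_force: 45.2
time_s: 11.7
eef_pos: [488.6, -42.6, 36.1]
ee_rot: [0.0, 1.0, 0.008, 0.0]
force: [-0.8, -0.6, 3.8]
grip_width: 0.745
grip_force: 45.6
```

Contact came at 36.1, against an expected 36. I'll release and rise.

```bash
python3 -m handwheel '[[[0,0,0,0,0],[-1,0,0,0,0],[-1,0,0,0,0],[-1,0,0,0,0],[-1,0,0,0,0],[-1,0,0,0.3,0],[-1,0,0,0.8,0],[-1,-0.6,0.4,0.8,0],[-1,-0.6,0.6,0.4,0],[-1,0,0,0,0]]]' 40
python3 - <<'E'
from h import *
import pickle
c=optics.capture("wrist");pickle.dump(c,open("w7.pkl","wb"));cv2.imwrite("pics/w7.png",c["img"]);print(ctrl.sense()["eef_pos"])
th=np.linspace(0,2*np.pi,9)[:8]
print(w2px(c,[[488+33*np.cos(t),-43+33*np.sin(t),68] for t in th]).round())
E
```

```text
time_s: 12.7
eef_pos: [428.9, 8.1, 150.3]
ee_rot: [0.0, 1.0, 0.009, 0.002]
force: [0.6, 0.1, 0.0]
grip_width: 0.999
grip_force: 0.0
[430.02777765   6.96000053 149.17592092]
[[402. 111.]
 [365. 126.]
 [348. 162.]
 [361. 198.]
 [394. 213.]
 [429. 199.]
 [447. 165.]
 [437. 128.]]
```

View pics/w7.png

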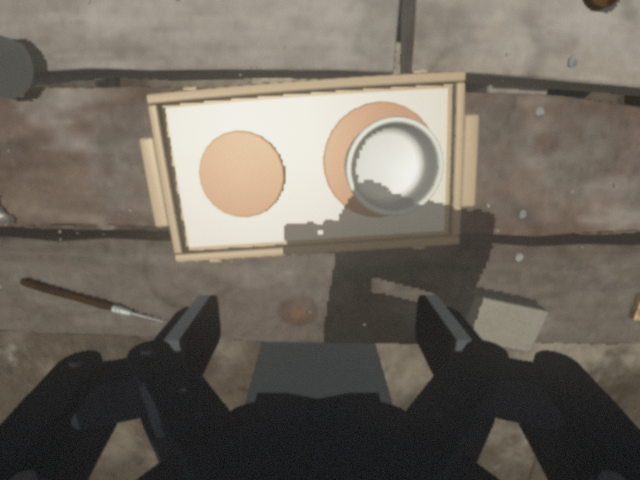

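The rim spans about 346–441 by 117–214, slightly smaller than predicted. I'll check height and position numerically by fitting a circle, comparing with the pot's view on the bench.

```bash
cat >> h.py <<'E'
from scipy.optimize import differential_evolution
def fitrim(c,x0,y0,z0,r,dz=12):
    g=cv2.GaussianBlur(cv2.cvtColor(c["img"],cv2.COLOR_BGR2GRAY).astype(np.float32),(0,0),1.0)
    th=np.linspace(0,2*np.pi,120,endpoint=False);C=np.c_[np.cos(th),np.sin(th),0*th]
    def f(p):
        s=[w2px(c,C*k+[p[0],p[1],p[2]]).astype(np.float32) for k in (r-1.2,r+1.2)]
        v=[cv2.remap(g,q[:,0],q[:,1],1) for q in s]
        return -np.clip(v[0]-v[1],-10,40).mean()
    R=differential_evolution(f,[(x0-12,x0+12),(y0-12,y0+12),(z0-dz,z0+dz)],seed=1,maxiter=60)
    return R.x.round(1),R.fun
E
python3 - <<'E'
from h import *
import pickle
L=lambda n:pickle.load(open(n,"rb"))
print(L("w5.pkl")["K"][0][0])
print("bench",fitrim(L("w5.pkl"),434,-283,40,33), fitrim(L("w4.pkl"),434,-283,40,33))
print("placed",fitrim(L("w7.pkl"),488,-43,64,33,15))
c=optics.capture("top");pickle.dump(c,open("top1.pkl","wb"));s=optics.capture("scene");pickle.dump(s,open("sc1.pkl","wb"))
p=w2px(s,[488,-43,40])[0].astype(int);print(p, w2px(s,[[488,-43,z] for z in(14,28,60,68)]))
cr=s["img"][p[1]-45:p[1]+45,p[0]-60:p[0]+60]
cv2.imwrite("pics/s1.png",cv2.resize(cr,None,fx=6,fy=6,interpolation=cv2.INTER_CUBIC))
E
```

```text
334.1299063144991
bench (array([ 432.6, -283.5,   38.7]), np.float64(-37.15864181518555)) (array([ 432.3, -285.9,   36.1]), np.float64(-40.0))
placed (array([482.4, -50. ,  57.4]), np.float64(-16.156583786010742))
[333 241] [[333.68938961 249.38724069]
 [333.81628431 244.97165093]
 [334.11151488 234.71444559]
 [334.18647638 232.11360851]]
```

View pics/s1.png

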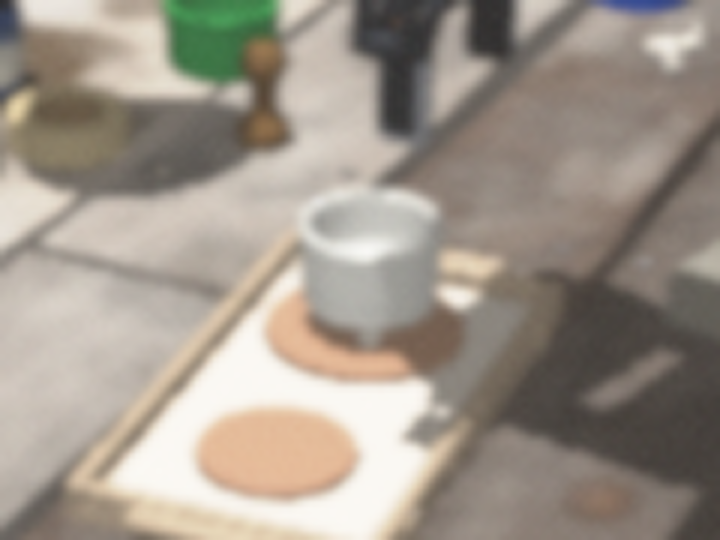

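The pot stands upright over the stilt. Its rim centre is about (334.8,231.5) in scene pixels, against a predicted (334.2,232.1) for a fitted rim at z = 68. Next is the small stilt.

```bash
python3 -m handwheel '[[[-1,0.05,0.75,0,0],[-1,0.05,0.75,0,0],[-1,0.05,0.75,0,0],[-1,0.05,0.75,0,0],[-1,0.05,0.75,0,0],[-1,0.05,0.75,0,0],[-1,0.05,0.75,0,0],[-1,0.05,0.85,0,0],[0.3,0,0,0,0],[0.3,0,0,0,0]]]' 20
python3 - <<'E'
from h import *
import pickle
print(ctrl.sense()["eef_pos"],ctrl.sense()["ee_rot"])
c=optics.capture("wrist");pickle.dump(c,open("w8.pkl","wb"))
p=w2px(c,[437,313,9])[0].round().astype(int);print(p)
im=c["img"].copy();cr=cv2.resize(im[p[1]-30:p[1]+30,p[0]-30:p[0]+30],(480,480),interpolation=cv2.INTER_CUBIC)
full=cv2.resize(im,(320,240));cv2.imwrite("pics/w8.png",np.hstack([cr,np.vstack([full,np.zeros_like(full)])]))
E
```

```text
time_s: 13.85
eef_pos: [450.7, 311.0, 146.5]
ee_rot: [0.001, 1.0, 0.008, -0.001]
force: [0.0, -1.3, -0.6]
grip_width: 0.691
grip_force: 0.0
[450.67449975 311.03213766 146.47312022] [ 5.15275106e-04  9.99965567e-01  8.22548180e-03 -9.69940737e-04]
[316 244]
```

View pics/w8.png

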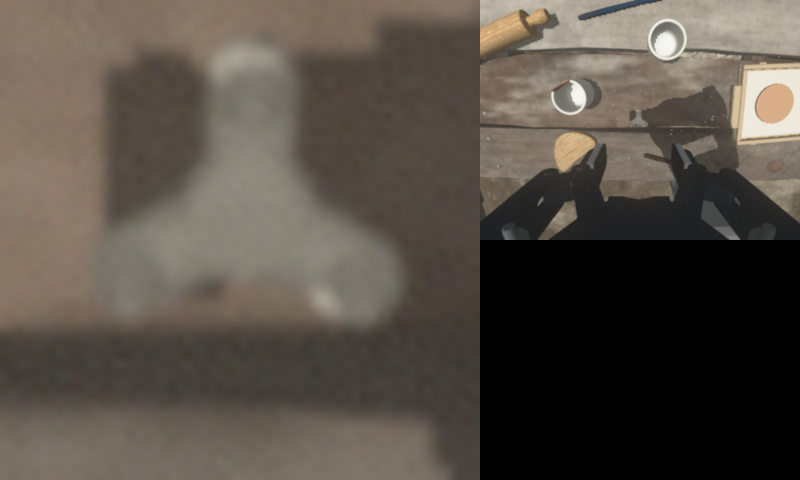

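The small stilt's tips are at crop (252,75), (140,275) and (352,285), with one arm near +x turned about −2°.

```bash
python3 - <<'E'
from h import *
import pickle
c=pickle.load(open("w8.pkl","rb"))
P=np.array([px2w(c,u/8+286,v/8+214,15) for u,v in [(252,75),(140,275),(352,285)]]);print(P,P.mean(0),px2w(c,317.2,241.5,9),np.degrees(np.arctan2(*(P[0]-P[1:].mean(0))[1::-1])))
E
python3 -m handwheel '[[[0.3,0,0.04,-0.7,-0.37],[0.3,0,0,-0.7,0],[0.3,0,0,-0.7,0],[0.3,0,0,-0.3,0],[0.3,0,0,0,0],[0.3,0,0,0,0],[0.3,0,0,0,0]]]' 20
```

```text
[[456.46846844 312.03503627  15.        ]
 [434.31592697 323.66194028  15.        ]
 [433.56022268 300.9335775   15.        ]] [441.44820603 312.21018468  15.        ] [438.89207524 311.99673865   9.        ] -0.668084858475963
time_s: 14.6
eef_pos: [451.4, 312.9, 29.2]
ee_rot: [-0.0, 1.0, -0.018, 0.001]
force: [0.1, -0.4, -1.0]
grip_width: 0.349
grip_force: 0.0
```

```bash
python3 -m handwheel '[[[0.3,0.04,-0.02,-0.35,0],[0.3,0,0,0,0],[0.3,0,0,0,0],[0.3,0,0,0,0]]]' 20
```

```text
time_s: 15.0
eef_pos: [452.9, 312.2, 11.4]
ee_rot: [-0.0, 1.0, -0.018, 0.001]
force: [-0.1, -0.0, -0.6]
grip_width: 0.353
grip_force: 0.0
```

```bash
python3 -m handwheel '[[[0.3,0.01,0,-0.19,0],[0.3,0,0,0,0],[1,0,0,0,0],[1,0,0,0,0],[1,0,0,0,0],[1,0,0,0,0],[1,0,0,0,0]]]' 25
python3 -m handwheel '[[[1,0,0,0.3,0],[1,0,0,0.7,0],[1,0,0,0,0],[1,0,0,0,0]]]' 25
```

```text
time_s: 15.7
eef_pos: [453.0, 312.0, 1.0]
ee_rot: [-0.0, 1.0, -0.018, 0.0]
force: [0.9, -0.6, 0.2]
grip_width: 0.12
grip_force: 22.4
time_s: 16.1
eef_pos: [453.2, 312.1, 51.3]
ee_rot: [-0.0, 1.0, -0.018, 0.001]
force: [0.6, -0.8, -0.0]
grip_width: 0.115
grip_force: 22.5
```

```bash
python3 -m handwheel '[[[1,0.08,-0.6,0.1,0],[1,0.08,-0.6,0,0],[1,0.09,-0.6,0,0],[1,0.09,-0.6,0,0],[1,0.09,-0.6,0,0],[1,0.09,-0.6,0,0],[1,0.09,-0.62,0,0],[1,0.09,-0.62,0,0],[1,0,0,0,0],[1,0,0,0,0]]]' 25
python3 -m handwheel '[[[1,0,0,-0.4,0],[1,0,0,0,0],[1,0,0,0,0]]]' 25
```

```text
time_s: 17.1
eef_pos: [487.5, 69.9, 55.1]
ee_rot: [-0.0, 1.0, -0.019, -0.001]
force: [-0.4, 0.4, -0.7]
grip_width: 0.119
grip_force: 22.5
time_s: 17.4
eef_pos: [487.6, 70.8, 35.8]
ee_rot: [-0.0, 1.0, -0.017, -0.001]
force: [0.3, -0.6, 0.4]
grip_width: 0.122
grip_force: 22.5
```

```bash
python3 -m handwheel '[[[1,0,0,-0.3,0],[1,0,0,-0.09,0],[1,0,0,0,0],[1,0,0,0,0]]]' 20
python3 -m handwheel '[[[0.6,0,0,0,0],[0.6,0,0,0,0],[0.6,0,0,0,0],[0.6,0,0,0.4,0],[0.6,0,0,0.8,0],[0,-0.6,0,0.8,0],[-1,-0.6,0,0.8,0],[-1,0,0,0,0],[-1,0,0,0,0],[-1,0,0,0,0]]]' 20
python3 - <<'E'
from h import *
import pickle
c=optics.capture("wrist");pickle.dump(c,open("w9.pkl","wb"))
p=w2px(c,[475.4,69.9,14])[0];q=w2px(c,[[475.4+36,69.9,14],[475.4,69.9+36,14]]);print(p,q)
r=int(abs(q[0]-p).max())-3;im=c["img"];hsv=cv2.cvtColor(im,cv2.COLOR_BGR2HSV)
M=np.zeros(im.shape[:2],np.uint8);cv2.circle(M,tuple(p.round().astype(int).tolist()),r,255,-1)
S=hsv[...,1];print("disc S median",np.median(S[M>0]))
m=((S<70)&(M>0)).astype(np.uint8)
x,y=p.round().astype(int)
for row in m[y-r:y+r:2,x-r:x+r]: print("".join(".#"[v] for v in row))
ys,xs=np.nonzero(m);print(xs.mean(),ys.mean(),px2w(c,xs.mean(),ys.mean(),22))
E
```

```text
time_s: 17.8
eef_pos: [488.2, 70.2, 17.0]
ee_rot: [0.0, 1.0, -0.018, 0.0]
force: [1.0, 0.0, 0.1]
grip_width: 0.117
grip_force: 22.5
time_s: 18.8
eef_pos: [428.0, 70.0, 155.6]
ee_rot: [-0.0, 1.0, -0.018, -0.001]
force: [0.1, -0.2, -0.5]
grip_width: 0.998
grip_force: 0.0
[316.77403999 172.12005316] [[315.14797415 127.15750366]
 [273.78993588 173.76367369]]
disc S median 75.0
..................................................................................
................................#..................###............................
.........................####.#.........................###.......................
....................#####.##.#.#...........................####...................
.................##.######..##...#............................####................
...............############.....#................................###..............
.............##.########.#.#..#....................................###............
...........############..##.#.......................................####..........
.........###########.#.###.###..............................
[... 2057 characters left out ...]
.............................###........
......................................................................##..........
....................................................................##............
..................................................................##..............
................................................................##................
.............................................................##...................
..........................................................#.......................
..................................................................................
311.77493765586036 166.04613466334163 [481.01051565  73.72016402  22.        ]
```

The small stilt stands upright near the disc centre, about 2 mm off. On to the small pot.

```bash
python3 -m handwheel '[[[-1,0.37,0.58,0,0],[-1,0.37,0.58,0,0],[-1,0.37,0.58,0,0],[-1,0.37,0.58,0,0],[-1,0.37,0.58,0,0],[-1,0.37,0.58,0,0],[-1,0.37,0.56,0,0],[-1,0,0,0,0],[-1,0,0,0,0],[-1,0,0,0,0]]]' 20
python3 - <<'E'
from h import *
import pickle
L=lambda n:pickle.load(open(n,"rb"))
print("stilt",px2w(L("w9.pkl"),314.6,174,20))
c=optics.capture("wrist");pickle.dump(c,open("w10.pkl","wb"));print(ctrl.sense()["eef_pos"])
for n in ("w8.pkl","w10.pkl"): print(n,fitrim(L(n),559,272,52,26,6))
print(fitrim(L("w10.pkl"),559,272,52,26,1))
E
```

```text
time_s: 19.85
eef_pos: [557.2, 271.4, 155.4]
ee_rot: [0.0, 1.0, -0.018, -0.001]
force: [-0.0, -0.2, 0.2]
grip_width: 0.998
grip_force: 0.0
stilt [474.41141128  71.70493577  20.        ]
[557.22467409 271.26627238 155.87547966]
w8.pkl (array([563.9, 275.8,  46.8]), np.float64(-40.0))
w10.pkl (array([563.2, 275.9,  49.7]), np.float64(-27.302024841308594))
(array([563.7, 275.8,  51.1]), np.float64(-27.121349334716797))
```

```bash
python3 -m handwheel '[[[-1,0.12,0.08,-0.6,0],[-1,0,0,-0.6,0],[-1,0,0,0,0],[-1,0,0,0,0]]]' 40
python3 - <<'E'
from h import *
import pickle
c=optics.capture("wrist");pickle.dump(c,open("w11.pkl","wb"));print(ctrl.sense()["eef_pos"])
print(fitrim(c,562,275,52,26,1),fitrim(c,562,275,52,26,6))
E
```

```text
time_s: 20.3
eef_pos: [563.6, 275.6, 97.3]
ee_rot: [-0.0, 1.0, -0.018, 0.0]
force: [-0.1, -0.9, -0.2]
grip_width: 1.002
grip_force: 0.0
[564.12701273 275.85946618  98.18599781]
(array([564. , 275.8,  51. ]), np.float64(-32.8936882019043)) (array([562.4, 276. ,  47.6]), np.float64(-33.17906188964844))
```

Position confirmed. Descend, grip and lift.

```bash
python3 -m handwheel '[[[-1,0,0,-0.6,0],[-1,0,0,-0.6,0],[-1,0,0,-0.5,0],[-1,0,0,0,0],[-1,0,0,0,0]]]' 40
python3 -m handwheel '[[[1,0,0,0,0],[1,0,0,0,0],[1,0,0,0,0],[1,0,0,0,0],[1,0,0,0,0],[1,0,0,0,0]]]' 40
python3 -m handwheel '[[[1,0,0,0.3,0],[1,0,0,0.7,0],[1,0,0,0.6,0],[1,0,0,0,0],[1,0,0,0,0]]]' 40
```

```text
time_s: 20.85
eef_pos: [564.5, 276.2, 13.4]
ee_rot: [-0.0, 1.0, -0.018, 0.001]
force: [-0.3, -0.5, 0.8]
grip_width: 0.999
grip_force: 0.0
time_s: 21.45
eef_pos: [564.3, 276.3, 13.3]
ee_rot: [-0.0, 1.0, -0.018, 0.001]
force: [-1.6, -1.3, 7.5]
grip_width: 0.598
grip_force: 41.1
time_s: 21.95
eef_pos: [563.6, 276.1, 92.5]
ee_rot: [-0.0, 1.0, -0.018, 0.001]
force: [-0.1, 0.6, -1.1]
grip_width: 0.597
grip_force: 42.0
```

```bash
python3 -m handwheel '[[[1,-0.22,-0.51,0,0],[1,-0.22,-0.51,0,0],[1,-0.22,-0.51,0,0],[1,-0.22,-0.51,0,0],[1,-0.22,-0.51,0,0],[1,-0.22,-0.51,0,0],[1,-0.22,-0.51,0,0],[1,-0.22,-0.51,0,0],[1,0,0,0,0],[1,0,0,0,0]]]' 40
python3 -m handwheel '[[[1,0,0,-0.5,0],[1,0,0,-0.2,0],[1,0,0,0,0],[1,0,0,0,0]]]' 40
python3 - <<'E'
from h import *
import pickle
c=optics.capture("wrist");p=ctrl.sense()["eef_pos"];print(p)
print(fitrim(c,p[0],p[1],p[2]+39,26,1))
E
```

```text
time_s: 22.95
eef_pos: [475.2, 71.9, 91.0]
ee_rot: [-0.0, 1.0, -0.019, -0.001]
force: [-0.1, -0.0, -1.1]
grip_width: 0.597
grip_force: 42.1
time_s: 23.35
eef_pos: [475.7, 72.4, 56.7]
ee_rot: [-0.0, 1.0, -0.018, -0.0]
force: [-0.3, -0.3, -1.1]
grip_width: 0.595
grip_force: 42.1
[475.8907461   72.30045956  56.97596108]
(array([475.4,  73.7,  95. ]), np.float64(-24.055423736572266))
```

```bash
python3 -m handwheel '[[[1,-0.02,-0.02,-0.2,0],[1,0,0,0,0],[1,0,0,0,0]]]' 40
python3 -m handwheel '[[[1,0,0,-0.07,0],[1,0,0,0,0],[1,0,0,0,0]]]' 40
python3 -m handwheel '[[[1,0,0,-0.04,0],[1,0,0,0,0],[1,0,0,0,0]]]' 40
```

```text
time_s: 23.7
eef_pos: [474.4, 71.0, 46.3]
ee_rot: [-0.0, 1.0, -0.018, -0.0]
force: [0.5, -0.0, -1.5]
grip_width: 0.594
grip_force: 42.1
time_s: 24.0
eef_pos: [474.5, 71.0, 42.9]
ee_rot: [-0.0, 1.0, -0.018, -0.0]
force: [-0.0, -0.1, -1.4]
grip_width: 0.594
grip_force: 42.1
time_s: 24.3
eef_pos: [474.7, 71.0, 41.1]
ee_rot: [0.0, 1.0, -0.018, 0.0]
force: [0.1, -0.1, 1.2]
grip_width: 0.596
grip_force: 42.3
```

Contact at 41.1 is as expected for a fitted pot. I'll release, rise, and use the last picture as a check.

```bash
python3 -m handwheel '[[[1,0,0,-0.01,0],[0.1,0,0,0,0],[-0.5,0,0,0,0],[-0.5,0,0,0,0],[-0.5,0,0,0,0],[-0.5,0,0,0.3,0],[-0.5,0,0,0.8,0],[-0.5,0,0,0.8,0],[-0.5,-0.8,0,0.4,0],[-0.5,-0.8,0,0,0]]]' 40
python3 -m handwheel '[[[-1,-0.2,-0.6,0,0],[-1,0,-0.6,0,0],[-1,0,-0.6,0,0],[-1,0,-0.6,0,0],[-1,0,-0.6,0,0],[-1,0,0,0,0],[-1,0,0,0,0],[-1,0,0,0,0]]]' 40
python3 - <<'E'
from h import *
s=optics.capture("scene");w=optics.capture("wrist");t=optics.capture("top")
print(w2px(s,[[488,-43,68],[474,71.5,80],[488,-43,28],[474,71.5,28]]))
for n,c in(("w",w),("t",t)):
    print(n,"big",fitrim(c,488,-43,68,33,1),"small",fitrim(c,474,71.5,80,26,1),"chip",fitrim(c,481,410,52,26,1) if n=="t" else "")
p=w2px(s,[480,15,40])[0].astype(int);print(p)
a=cv2.resize(s["img"][p[1]-40:p[1]+40,p[0]-50:p[0]+50],(800,640),interpolation=cv2.INTER_CUBIC)[20:600]
cv2.imwrite("pics/fin.png",a)
E
```

```text
time_s: 25.3
eef_pos: [394.8, 70.9, 157.5]
ee_rot: [0.0, 1.0, -0.018, 0.002]
force: [0.8, -0.6, 0.5]
grip_width: 0.75
grip_force: 0.0
time_s: 26.1
eef_pos: [384.3, -78.2, 155.3]
ee_rot: [-0.0, 1.0, -0.018, -0.0]
force: [-1.0, -0.0, -1.0]
grip_width: 0.998
grip_force: 0.0
[[334.18647638 232.11360851]
 [319.68645645 247.6070187 ]
 [333.81628431 244.97165093]
 [319.45378303 265.27109646]]
w big (array([486.2, -39.8,  67. ]), np.float64(-15.839921951293945)) small (array([474.6,  71.7,  79. ]), np.float64(-22.925495147705078)) chip 
t big (array([485.5, -39.7,  68.8]), np.float64(-4.3461689949035645)) small (array([473.4,  72.2,  80.6]), np.float64(-2.879298210144043)) chip (array([483.1, 415.1,  52. ]), np.float64(-13.181459426879883))
[327 251]
```

View pics/fin.png

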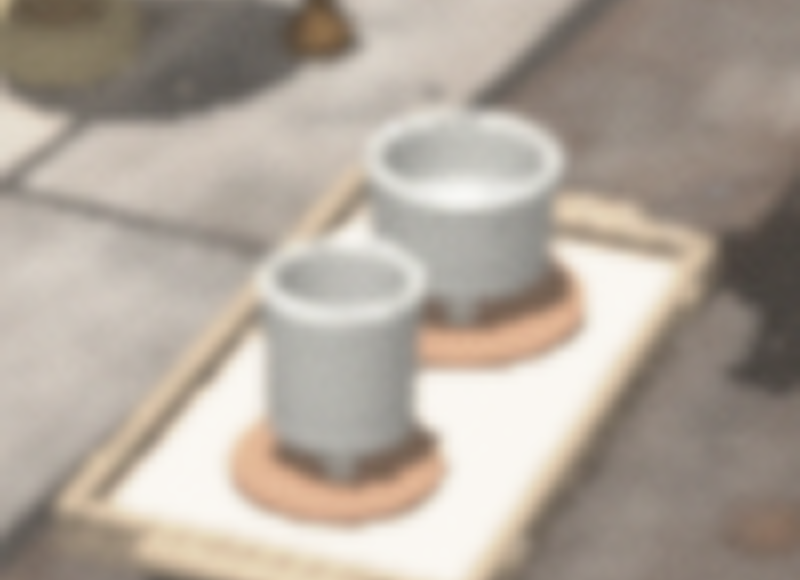

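Both pots stand upright on their stilts. Their rim centres are at scene pixels (335.2,233.5) and (319.9,248.6), within about 2 px of the fitted predictions, and the gripper is clear.

```bash
python3 -c "
from rig import ctrl
print(ctrl.finish_job())"
```

```text
the job is handed in; nothing more can be done
None
```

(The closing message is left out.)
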